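Hold the last block over its pocket in the glue-up jig

ROBOT

A 7-joint arm with a two-finger parallel gripper is mounted at the origin on a cart in front of the work surface, level with it; the furniture and walls round the work are solid. World frame = base frame: x ahead of the robot, y to its left, z up, the work surface at z = 0. Lengths are in m, angles in rad, forces in N, time in s.
With the tool pointing down it reaches from about 0.4 to 0.925 m from the base axis. Payload 5.6 kg.
Tool frame: the origin (TCP) lies on the centre line of the jaws, within the pads' length; the fingertips stand 22 mm ahead of it and the grasp point (between the pads) lies 3 mm ahead of it; z points along the fingers, y is the line along which they close (so a half turn about z gives the same grasp; the last joint's range is limited). The gripper opens to 85 mm and grips with 20 to 120 N. Pads are 22 mm wide; open, the fingers measure 114 mm over their backs; the gripper's body (76 mm by 85 mm) begins 54 mm behind the grasp point. The pads swing forward as they close: fully open they stand 13 mm farther back than shut.
Start: joints at [-0.043, 0.468, -0.012, 1.603, 0.006, 1.071, -0.056], TCP at [0.65, -0, 0.253] pointing down, gripper open.
Joint ranges: [-2.53, 2.53], [-0.31, 2.02], [-1.57, 1.55], [0.28, 2.44], [-1.29, 4.43], [0.15, 1.84], [-2.92, 2.92]. Speed limits (rad/s): [2.57, 2.57, 3.14, 3.14, 3.14, 3.14, 3.14].

INTERFACE

Orientations are given as a 3x3 rotation matrix whose columns are the frame's x, y, z axes.
In Python, from plant import bot gives the robot as it stands.
- The arm moves only by the tool play_rows, never from a script. Its arguments are lists of equal length, an entry for each row: "hand": the closure, from 0 (fully open) to 1 (shut); "dp": the shift along the world's x, y, z normalised to -1 to 1, where 1 is 300 mm, a list of three; "roll": the turn about the world's z normalised to -1 to 1, where 1 is 45 degrees. In form: {"hand": [hand, ...], "dp": [[tx, ty, tz], ...], "roll": [roll, ...]}. A call has 1 to 20 rows; each row is the pose to reach, as a shift and turn from the pose commanded when the call began; what a row does not reach only later rows make up. A row lasts 1/12 s, in which the tool goes at most 41.7 mm and 7.16 degrees, less where a joint would pass 70% of its speed; a pose out of reach is approached as far as the arm can. A call with a number of a shift or a turn outside -1 to 1 is refused whole. A call with a gripper value outside its range is refused whole. The fingers move at their own pace and stop on an object; "squeeze" is the grip in N (left out, the last holds). Time passes only in rows, so rows that repeat a pose let the fingers close. It gives the time, the measured TCP pose, the force, the opening and the grip force at its end, in the units of the state.
- bot.sense(): the state, without advancing time (a new reading comes with each control period).
- bot.capture(name): name is "scene" or "side" or "wrist"; returns the picture (400x640x3 uint8, blue, green, red); there is no depth.
- bot.calibration(name): a dict with "vertical_fov" (degrees; the focal length in pixels is half the picture's height over the tangent of half this angle, whatever the lens; pixels are square), "cx", "cy" (the principal point, pixels), "R" (3x3) and "t" (3): a world point X has camera coordinates R X + t. Camera axes: x right, y down, z forward; pixel columns grow to the right and rows downward; lengths in m; the calibration is good to about 2 mm. The wrist camera is an equidistant fisheye: a pixel r from the principal point sees the ray r / f radians off the axis. A picture is of the moment at which its call begins: read the wrist's pose just before it. calibration takes no time and is no camera call; for the wrist camera it gives the pose at the moment of the call.
- bot.hand_in(): hands the job in; it is judged then, once.
The state is a dict: "clock": time; "joint_positions": joint angles; "joint_vel": joint speeds; "joint_torque": joint torques, N m; "ee_pos": TCP position; "orientation": TCP orientation; "force": force on the tool from outside, world axes, zero at the start; "torque": the same for the moment, N m; "finger_gap": finger opening in m; "gripper_force": force on a finger pad.
Only numpy, scipy, OpenCV 4.12 (cv2) and the standard library are available. Lean on these libraries where they do the work, as an engineer would, in place of code of your own. Each camera call takes 0.05 s, during which the arm holds its last target. There are 200 camera calls.

TASK

Two of the three pockets of the plywood glue-up jig are already filled; pick up the spare block of the same kind that lies on the bench on the other side of the wooden box from the jig, carry it clear of everything and hold it about a centimetre above the jig over the one empty pocket, level, lengthways with the pocket and centred so that it could go straight down. Do not let the block touch the jig, do not disturb the filled pockets, the box with the tape roll on it or the other offcuts, and do not put the block down: finish while still holding it there, quite still.

Things in the scene. Friction and masses are not known exactly. Their poses are not given: they have to be found in the camera images.
- spare: the spare wooden block, 40 x 120 x 22 mm, loose, lying flat on the bench to the robot's right, 50 to 100 g. Origin: centre of its underside; x across the 40 mm width, y along the 120 mm length, z up.
- fitted_1: a wooden block like the spare (40 x 120 x 22 mm), loose, already seated in one of the jig's pockets; its top stands 8 mm above the jig. Origin: centre of its underside, axes as for the spare.
- fitted_2: another such block, seated in another of the pockets. Origin and axes as for fitted_1.
- jig: glue-up jig to the robot's left, fixed: a plywood plate 220 x 166 x 22 mm, its top face 22 mm above the bench, with three equal open-topped pockets side by side, each 46 x 126 mm and 14 mm deep, their centres 70 mm apart. Origin: centre of its underside; x goes across the three pockets (roughly towards the robot's left), y along their length, z up. Which pocket is empty changes; only a 2 mm plywood packing lies on the floor of the empty one.
- pocket_right (a point): centre of the mouth of the jig's pocket at its -x end (the right one seen from the robot), level with the jig's top face; axes as the jig's: x across the pocket, y along its 126 mm length, z up.
- pocket_middle (a point): the same point and axes for the middle pocket.
- pocket_left (a point): the same point and axes for the pocket at the jig's +x end (the left one seen from the robot).
- box: closed wooden box, 155 x 205 x 63 mm, loose, standing between the spare block and the jig. Origin: centre of its underside; y along the 205 mm side, z up.
- roll: roll of masking tape, 96 mm across and 24 mm high, lying loose on the box's lid, so that its top is 87 mm above the bench. Origin: centre of its underside, z up.
- flat_offcut: a bystander: wider, thinner offcut, 70 x 120 x 12 mm, loose, flat on the bench to the right of the middle, farther off than the box. Origin: centre of its underside, y along its length.
- short_offcut: a bystander: short board piece, 50 x 80 x 18 mm, loose, flat on the bench at the near right. Origin: centre of its underside, y along its length.
Mind the look-alikes: they are no part of the job. Leave any black or red look-alike of the spare alone.

How it is judged:
On the way:
1. the spare block is gripped and lifted clear of the bench (height (world z) of spare above 0.05 m and contact force between spare and the fingers above 0.5 N), for 0.2 s.
At the end, for the whole second after the job is handed in: Spare block gripped over the empty pocket: centred within 8 mm, lengthways within 5 degrees, level within 0.1 rad, underside 3-22 mm above the jig top, touching neither jig nor blocks, still; fitted blocks within 10 mm, box 15 mm, tape roll and offcuts 20 mm of their starts (((horizontal distance between spare and pocket_right below 0.008 m and z of spare in the frame of pocket_right between 0.003 and 0.022 m and angle between the y axis of spare and the y axis of pocket_right, either way round below 0.09 rad and horizontal distance between each of fitted_1, fitted_2 and pocket_right above 0.035 m) or (horizontal distance between spare and pocket_middle below 0.008 m and z of spare in the frame of pocket_middle between 0.003 and 0.022 m and angle between the y axis of spare and the y axis of pocket_middle, either way round below 0.09 rad and horizontal distance between each of fitted_1, fitted_2 and pocket_middle above 0.035 m) or (horizontal distance between spare and pocket_left below 0.008 m and z of spare in the frame of pocket_left between 0.003 and 0.022 m and angle between the y axis of spare and the y axis of pocket_left, either way round below 0.09 rad and horizontal distance between each of fitted_1, fitted_2 and pocket_left above 0.035 m)) and angle between spare's own z axis and vertical below 0.1 rad and contact force between spare and the fingers above 0.5 N and contact force between spare and jig below 0.05 N and contact force between spare and fitted_1 below 0.05 N and contact force between spare and fitted_2 below 0.05 N and linear speed of spare below 0.01 m/s and angular speed of spare below 0.1 rad/s and distance of each of fitted_1, fitted_2 from where it was at the start of the episode below 0.01 m and distance of box from where it was at the start of the episode below 0.015 m and distance of each of roll, flat_offcut, short_offcut from where it was at the start of the episode below 0.02 m); the arm keeps its last pose, push and grip.
It fails at once if the spare block touches the jig (contact force between spare and jig above 0.3 N).
It fails at once if a fitted block is moved over 10 mm (distance of any of fitted_1, fitted_2 from where it was at the start of the episode above 0.01 m).
It fails at once if the box is moved over 15 mm (distance of box from where it was at the start of the episode above 0.015 m).
It fails at once if the tape roll is moved over 20 mm (distance of roll from where it was at the start of the episode above 0.02 m).
It fails at once if one of the other two offcuts is moved over 20 mm (distance of any of flat_offcut, short_offcut from where it was at the start of the episode above 0.02 m).
It also fails if it takes over 35 s, if anything falls off the work surface, if the arm or the gripper's body presses on something with over 40 N, if the wrist force passes 120 N, or if a joint passes its speed limit or range.

## Working session

There is one attempt and no reset: what is moved stays moved. The work goes in short steps, Python scripts to look and compute and a tool call to move; the robot and the scene stay as the last step left them, time stands still between calls to the robot, and variables do not carry over. Pictures are saved under pics/ and viewed, at most 10 in all, crops included, and the job is handed in when it is done.

Besides the shell and the picture viewer there is one more tool, called in YAML: its name, and indented under it one key for each argument. play_rows: Moves the arm, as the interface text tells. Scaled input: -1 to 1 covers 300 mm each way for a shift and 45 degrees each way for a turn. Its arguments: {"type":"object","properties":{"hand":{"type":"array"},"dp":{"type":"array"},"roll":{"type":"array"},"squeeze":{"type":"number"}},"required":["hand","dp","roll"]}

```bash
mkdir -p pics
python3 - <<'E'
from plant import bot
import cv2,numpy as np
a=bot.capture("scene");b=bot.capture("side")
cv2.imwrite("pics/scene0.png",a);cv2.imwrite("pics/side0.png",b)
for n in("scene","side"):
    c=bot.calibration(n);print(n,c["vertical_fov"],c["cx"],c["cy"],np.round(-np.array(c["R"]).T@np.array(c["t"]),3))
E
```

```text
scene 49.6138237126372 324.63631197785776 208.06856809038197 [-0.445 -0.575  1.116]
side 54.53327222731059 326.19508636778716 202.1449869053045 [0.409 0.826 0.648]
```

View pics/scene0.png

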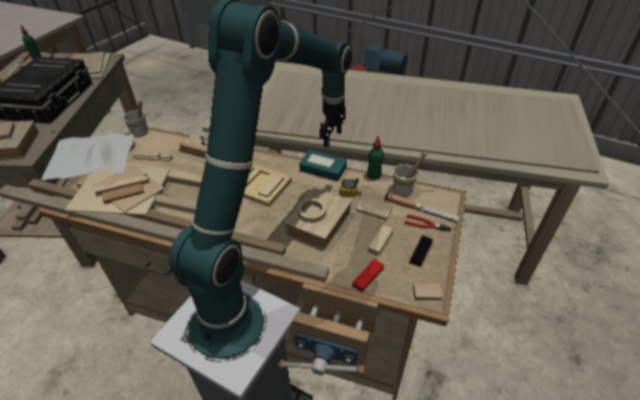

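View pics/side0.png

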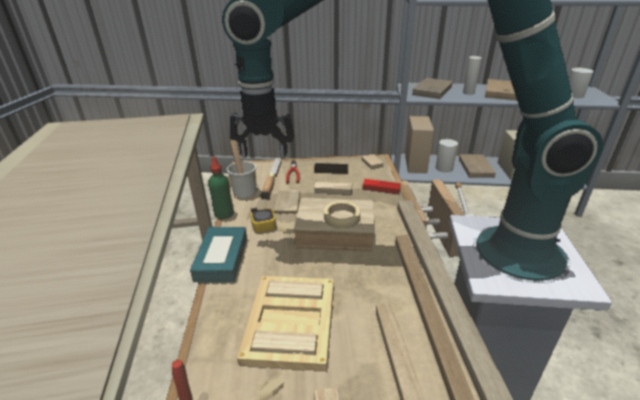

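The scene picture shows pieces that could be the spare: pale block (381,239), black (421,250), red (368,275), flat offcut (373,211) and short offcut (428,291). The pale, narrow block at (381,239), which is (333,188) in the side view, fits: it is wood-coloured, 40x120, and on the far side of the box from the jig. In the side view the jig is at (290,320) and its middle pocket, at (291,320), looks empty. I'll confirm with a crop.

```bash
cat > h.py <<'E'
import numpy as np,cv2
from plant import bot
def ray(c,u,v,fish=False):
    f=200/np.tan(np.radians(c["vertical_fov"])/2); d=np.array([u-c["cx"],v-c["cy"]])
    R=np.array(c["R"]);o=-R.T@np.array(c["t"])
    if fish:
        r=np.hypot(*d);th=r/f;k=np.array([*(d/max(r,1e-9)*np.sin(th)),np.cos(th)])
    else: k=np.array([*(d/f),1]);k/=np.linalg.norm(k)
    return o,R.T@k
def plane(c,u,v,z,fish=False):
    o,k=ray(c,u,v,fish);return o+k*(z-o[2])/k[2]
def tri(rays):
    A=sum(np.eye(3)-np.outer(k,k) for o,k in rays);b=sum((np.eye(3)-np.outer(k,k))@o for o,k in rays)
    return np.linalg.solve(A,b)
E
python3 - <<'E'
from h import *
s=bot.calibration("scene");d=bot.calibration("side")
for n,p,q in [("spare",(381,239),(333,188)),("black",(421,250),(331,168)),("red",(368,275),(381,185)),("jig",(265,185),(290,320)),("box/roll",(313,210),(342,212)),("flat",(373,211),(288,200))]:
    print(n,np.round(plane(s,*p,.022),3),np.round(plane(d,*q,.022),3),np.round(tri([ray(s,*p),ray(d,*q)]),3))
a=cv2.imread("pics/scene0.png")[160:310,230:450];b=cv2.imread("pics/side0.png")[150:380,180:420]
a=cv2.resize(a,(400,273),interpolation=3);b=cv2.resize(b,(400,383),interpolation=3)
cv2.imwrite("pics/crop0.png",np.hstack([cv2.copyMakeBorder(a,0,110,0,0,0),b]))
w=bot.capture("wrist");cv2.imwrite("pics/w0.png",w)
E
```

```text
spare [ 0.5   -0.269  0.022] [ 0.505 -0.244  0.022] [ 0.508 -0.265  0.011]
black [ 0.519 -0.404  0.022] [ 0.525 -0.382  0.022] [ 0.527 -0.402  0.012]
red [ 0.342 -0.293  0.022] [ 0.352 -0.277  0.022] [ 0.35  -0.291  0.013]
jig [0.542 0.233 0.022] [0.545 0.297 0.022] [ 0.561  0.259 -0.013]
box/roll [0.511 0.003 0.022] [ 0.467 -0.109  0.022] [ 0.462 -0.026  0.078]
flat [ 0.611 -0.189  0.022] [ 0.635 -0.159  0.022] [ 0.637 -0.183  0.003]
```

View pics/crop0.png

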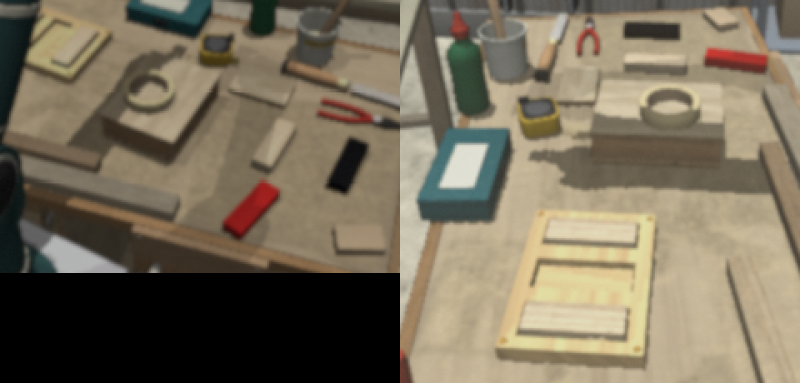

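View pics/w0.png

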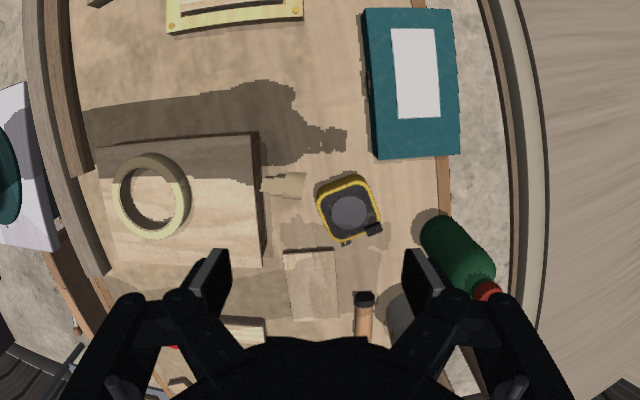

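The crop confirms it: the only pale block like the fitted ones is at scene (381,239) and side (333,188), separate from the black and red ones, at about (0.508,-0.265). The jig's middle pocket is empty. The block and pockets both lie along world x. The jaws now close along x, so I turn them -90° while moving over the spare.

play_rows:
  hand: [0,0,0,0,0,0,0,0]
  dp:
    - [-0.5,-0.88,0]
    - [-0.5,-0.88,0]
    - [-0.5,-0.88,0]
    - [-0.5,-0.88,0]
    - [-0.5,-0.88,0]
    - [-0.5,-0.88,0]
    - [-0.5,-0.88,0]
    - [-0.5,-0.88,0]
  roll: [-1,-1,-1,-1,-1,-1,-1,-1]

```text
clock: 0.82
ee_pos: [0.4955, -0.2708, 0.2534]
orientation: [[0.715, 0.7, -0.002], [0.7, -0.715, -0.003], [-0.004, 0.001, -1.0]]
force: [-0.5, -1.6, -0.3]
finger_gap: 0.0851
gripper_force: 0.0
```

play_rows:
  hand: [0,0,0,0,0,0,0,0,0,0]
  dp:
    - [0,0,0]
    - [0,0,0]
    - [0,0,0]
    - [0,0,0]
    - [0,0,0]
    - [0,0,0]
    - [0,0,0]
    - [0,0,0]
    - [0,0,0]
    - [0,0,0]
  roll: [-1,-1,-1,-1,-1,-1,-1,-1,-1,-1]

```text
clock: 1.65
ee_pos: [0.5, -0.2639, 0.2532]
orientation: [[1.0, 0.001, -0.0], [0.001, -1.0, 0.0], [-0.0, -0.0, -1.0]]
force: [-0.9, -0.4, -0.2]
finger_gap: 0.0856
gripper_force: 0.0
```

Run:
```python
from h import *
import pickle
c=bot.calibration("wrist");w=bot.capture("wrist");cv2.imwrite("pics/w1.png",w);pickle.dump(c,open("w1.pkl","wb"))
s=bot.sense();print(s["clock"],np.round(s["ee_pos"],4),np.round(s["orientation"],3),c["vertical_fov"],-np.array(c["R"]).T@np.array(c["t"]))
```

```text
1.7 [ 0.5    -0.2639  0.2532] [[ 1.     0.001 -0.   ]
 [ 0.001 -1.     0.   ]
 [-0.    -0.    -1.   ]] 65.70646984690485 [ 0.5778629  -0.26405487  0.37443696]
```

View pics/w1.png

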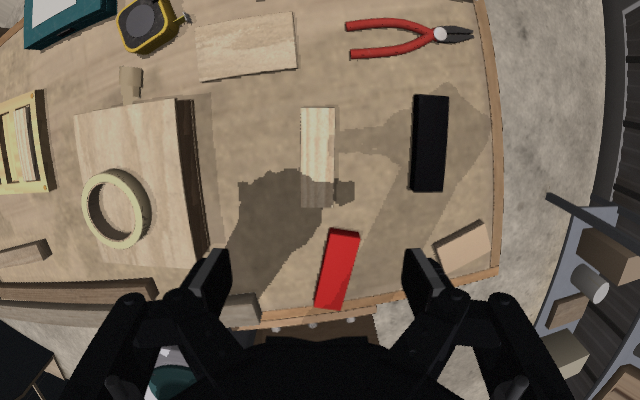

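The wrist picture shows the spare with its top corners at about (302,107), (336,107), (334,207) and (301,207), the red block at (337,270), the black one at (430,143), and the box and roll at left (115,210). I'll take a second view lower down, then read the corners in enlarged crops.

Run:
```python
from h import *
import pickle
c=pickle.load(open("w1.pkl","rb"))
P=np.array([plane(c,u,v,.022,True) for u,v in[(302,107),(336,107),(334,207),(301,207)]]);print(P.round(4),P.mean(0))
```

```text
[[ 0.5673 -0.2479  0.022 ]
 [ 0.5674 -0.2861  0.022 ]
 [ 0.448  -0.2855  0.022 ]
 [ 0.448  -0.2455  0.022 ]] [ 0.50770376 -0.26626238  0.022     ]
```

play_rows:
  hand: [0,0,0,0,0,0,0]
  dp:
    - [-0.1,0,-0.35]
    - [-0.1,0,-0.35]
    - [-0.1,0,-0.35]
    - [-0.1,0,-0.35]
    - [-0.1,0,-0.35]
    - [-0.1,0,-0.35]
    - [-0.1,0,-0.35]
  roll: [0,0,0,0,0,0,0]

```text
clock: 2.28
ee_pos: [0.472, -0.2648, 0.1504]
orientation: [[1.0, 0.001, 0.004], [0.001, -1.0, -0.002], [0.004, 0.002, -1.0]]
force: [1.0, -0.8, 1.5]
finger_gap: 0.0859
gripper_force: 0.0
```

Run:
```python
from h import *
import pickle
c=bot.calibration("wrist");w=bot.capture("wrist");cv2.imwrite("pics/w2.png",w);pickle.dump(c,open("w2.pkl","wb"))
s=bot.sense();print(s["clock"],np.round(s["ee_pos"],4),-np.array(c["R"]).T@np.array(c["t"]))
a=cv2.imread("pics/w1.png")[90:230,270:370]
# project rough corners to centre crop
b=w[60:250,250:383]
a=cv2.resize(a,(400,560),interpolation=cv2.INTER_CUBIC);b=cv2.resize(b,(399,570),interpolation=cv2.INTER_CUBIC)
cv2.imwrite("pics/crop1.png",np.hstack([cv2.copyMakeBorder(a,0,10,0,0,0),b]))
```

```text
2.3333 [ 0.4719 -0.2647  0.1503] [ 0.54935782 -0.26482656  0.27202578]
```

View pics/crop1.png

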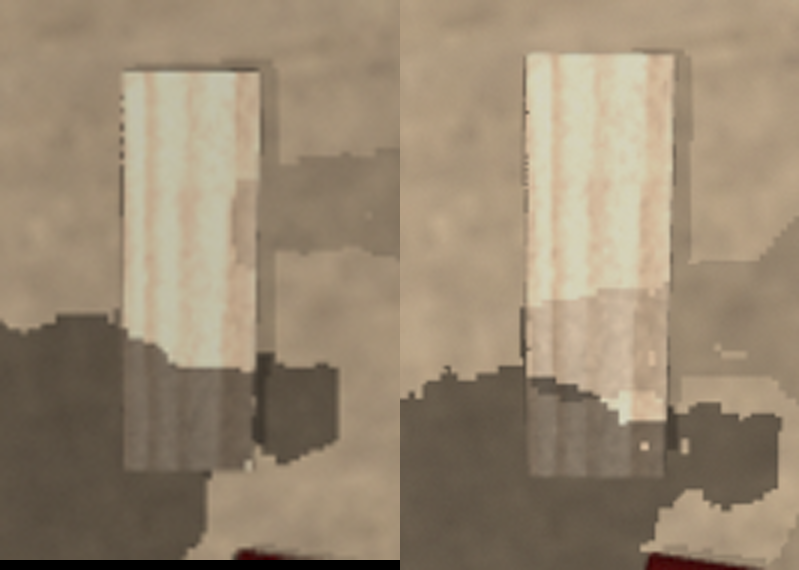

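Crop readings, converted to full-picture pixels:
- **Higher view:** (300.7,107.7), (334.7,107.7), (333.5,207.5), (301,207.5)
- **Lower view:** (292.3,77.7), (341.7,77.7), (338.3,219), (292.3,219)

Run:
```python
from h import *
import pickle
c1=pickle.load(open("w1.pkl","rb"));c2=pickle.load(open("w2.pkl","rb"))
A=[(300.7,107.7),(334.7,107.7),(333.5,207.5),(301,207.5)];B=[(292.3,77.7),(341.7,77.7),(338.3,219),(292.3,219)]
T=np.array([tri([ray(c1,*p,True),ray(c2,*q,True)]) for p,q in zip(A,B)]);print(T.round(4),T.mean(0))
for c,L in((c1,A),(c2,B)):
    P=np.array([plane(c,*p,.022,True) for p in L]);d=P[0]+P[1]-P[2]-P[3];print(P.round(4).tolist(),P.mean(0).round(4),"yaw deg",np.degrees(np.arctan2(d[1],d[0])))
```

```text
[[ 0.5666 -0.2465  0.0248]
 [ 0.5666 -0.2848  0.0253]
 [ 0.4457 -0.285   0.0176]
 [ 0.4543 -0.2461  0.04  ]] [ 0.50831499 -0.26556987  0.02692159]
[[0.5665, -0.2464, 0.022], [0.5666, -0.2847, 0.022], [0.4474, -0.285, 0.022], [0.4474, -0.2455, 0.022]] [ 0.507  -0.2654  0.022 ] yaw deg -0.1503754604747513
[[0.5668, -0.2462, 0.022], [0.5668, -0.2853, 0.022], [0.4473, -0.2844, 0.022], [0.4473, -0.2442, 0.022]] [ 0.5071 -0.265   0.022 ] yaw deg -0.687906115078818
```

play_rows:
  hand: [0,0,0,0,0,0,0,0,0,0]
  dp:
    - [0.123,-0.003,0]
    - [0.123,-0.003,0]
    - [0.123,-0.003,-0.1]
    - [0.123,-0.003,-0.2]
    - [0.123,-0.003,-0.3]
    - [0.123,-0.003,-0.36]
    - [0.123,-0.003,-0.413]
    - [0.123,-0.003,-0.413]
    - [0.123,-0.003,-0.413]
    - [0.123,-0.003,-0.413]
  roll: [0,0,0,0,0,0,0,0,0,0]

```text
clock: 3.17
ee_pos: [0.5083, -0.2654, 0.026]
orientation: [[1.0, 0.0, 0.003], [0.0, -1.0, -0.001], [0.003, 0.001, -1.0]]
force: [-0.2, -1.0, 0.8]
finger_gap: 0.0855
gripper_force: 0.0
```

play_rows:
  hand: [0.2,0.3,0.4,0.5,0.6,0.7,0.8,0.8,0.8,0.8,0.8,0.8]
  dp:
    - [0,0,0]
    - [0,0,0]
    - [0,0,0]
    - [0,0,0]
    - [0,0,0]
    - [0,0,0]
    - [0,0,0]
    - [0,0,0]
    - [0,0,0]
    - [0,0,0]
    - [0,0,0]
    - [0,0,0]
  roll: [0,0,0,0,0,0,0,0,0,0,0,0]
  squeeze: 50

```text
clock: 4.17
ee_pos: [0.5074, -0.2652, 0.0252]
orientation: [[1.0, -0.0, 0.001], [-0.0, -1.0, -0.0], [0.001, 0.0, -1.0]]
force: [-1.2, 0.4, 5.8]
finger_gap: 0.0394
gripper_force: 51.8
```

play_rows:
  hand: [0.8,0.8,0.8,0.8,0.8,0.8,0.8,0.8,0.8,0.8]
  dp:
    - [0,0,0.08]
    - [0,0,0.16]
    - [0,0,0.24]
    - [0,0,0.32]
    - [0,0,0.4]
    - [0,0,0.5]
    - [0,0,0.6]
    - [0,0,0.7]
    - [0,0,0.7]
    - [0,0,0.7]
  roll: [0,0,0,0,0,0,0,0,0,0]

```text
clock: 5.0
ee_pos: [0.5077, -0.2653, 0.2362]
orientation: [[1.0, -0.0, 0.004], [-0.0, -1.0, -0.001], [0.004, 0.001, -1.0]]
force: [-0.8, -0.2, -1.2]
finger_gap: 0.039
gripper_force: 51.0
```

play_rows:
  hand: [0.8,0.8,0.8,0.8,0.8,0.8,0.8,0.8,0.8,0.8,0.8,0.8]
  dp:
    - [0,0.05,0]
    - [0,0.13,0]
    - [0,0.22,0]
    - [0,0.32,0]
    - [0,0.42,0]
    - [0,0.52,0]
    - [0,0.62,0]
    - [0,0.72,0]
    - [0,0.8,0]
    - [0,0.85,0]
    - [0,0.85,0]
    - [0,0.85,0]
  roll: [0,0,0,0,0,0,0,0,0,0,0,0]

```text
clock: 6.0
ee_pos: [0.5061, -0.0095, 0.2331]
orientation: [[1.0, 0.002, -0.003], [0.002, -1.0, -0.0], [-0.003, 0.0, -1.0]]
force: [-0.9, 0.2, -1.0]
finger_gap: 0.039
gripper_force: 51.0
```

play_rows:
  hand: [0.8,0.8,0.8,0.8,0.8,0.8,0.8,0.8,0.8,0.8,0.8,0.8]
  dp:
    - [-0.02,0.05,0]
    - [-0.04,0.13,0]
    - [-0.06,0.22,0]
    - [-0.08,0.32,0]
    - [-0.12,0.42,0]
    - [-0.16,0.52,0]
    - [-0.2,0.62,0]
    - [-0.2,0.7,0]
    - [-0.2,0.75,0]
    - [-0.2,0.75,0]
    - [-0.2,0.75,0]
    - [-0.2,0.75,0]
  roll: [0,0,0,0,0,0,0,0,0,0,0,0]

```text
clock: 7.0
ee_pos: [0.4473, 0.2129, 0.2338]
orientation: [[1.0, -0.003, -0.001], [-0.003, -1.0, -0.002], [-0.001, 0.002, -1.0]]
force: [0.2, 0.1, -1.5]
finger_gap: 0.0388
gripper_force: 51.0
```

Run:
```python
from h import *
import pickle
c=bot.calibration("wrist");w=bot.capture("wrist");cv2.imwrite("pics/w3.png",w);pickle.dump(c,open("w3.pkl","wb"))
s=bot.sense();print(s["clock"],np.round(s["ee_pos"],4),-np.array(c["R"]).T@np.array(c["t"]))
```

```text
7.05 [0.4473 0.2129 0.2339] [0.52520196 0.21257654 0.35502859]
```

View pics/w3.png

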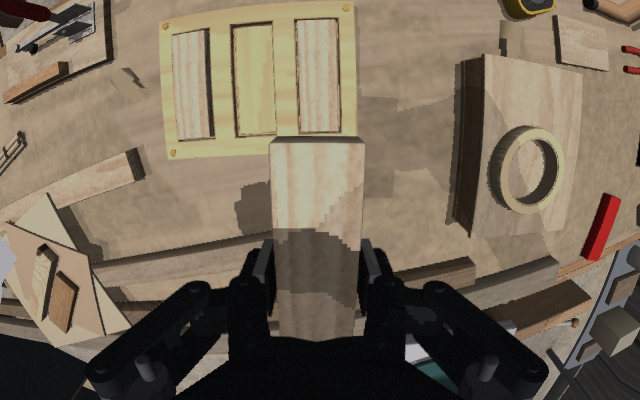

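The wrist picture shows the held block at (270–365,138–340). The jig's left corners are at (160,22) and (168,158), and the empty middle pocket is at about (231,24), (272,22), (276,134), (236,138). I'll take a second view from closer in, keeping the pocket beside the held block.

play_rows:
  hand: [0.8,0.8,0.8,0.8,0.8,0.8,0.8,0.8]
  dp:
    - [0.06,-0.02,-0.05]
    - [0.12,-0.03,-0.1]
    - [0.2,-0.03,-0.15]
    - [0.23,-0.03,-0.17]
    - [0.23,-0.03,-0.17]
    - [0.23,-0.03,-0.17]
    - [0.23,-0.03,-0.17]
    - [0.23,-0.03,-0.17]
  roll: [0,0,0,0,0,0,0,0]

```text
clock: 7.72
ee_pos: [0.5153, 0.2063, 0.1842]
orientation: [[1.0, 0.0, 0.0], [0.0, -1.0, 0.001], [0.0, -0.001, -1.0]]
force: [-0.7, -0.0, -0.0]
finger_gap: 0.0388
gripper_force: 51.0
```

Run:
```python
from h import *
import pickle
c=bot.calibration("wrist");w=bot.capture("wrist");cv2.imwrite("pics/w4.png",w);pickle.dump(c,open("w4.pkl","wb"))
s=bot.sense();print(s["clock"],np.round(s["ee_pos"],4),np.round(s["orientation"],3).tolist(),-np.array(c["R"]).T@np.array(c["t"]))
a=cv2.imread("pics/w3.png")[0:165,150:280]
# predicted pocket in new view: crop generous
b=w[40:260,130:300]
a=cv2.resize(a,(390,495),interpolation=cv2.INTER_CUBIC);b=cv2.resize(b,(408,528),interpolation=cv2.INTER_CUBIC)
cv2.imwrite("pics/crop2.png",np.hstack([cv2.copyMakeBorder(a,0,33,0,0,0),b]))
```

```text
7.7667 [0.5154 0.2064 0.1843] [[1.0, 0.001, 0.001], [0.001, -1.0, 0.001], [0.001, -0.001, -1.0]] [0.59304663 0.2059601  0.30556485]
```

View pics/crop2.png

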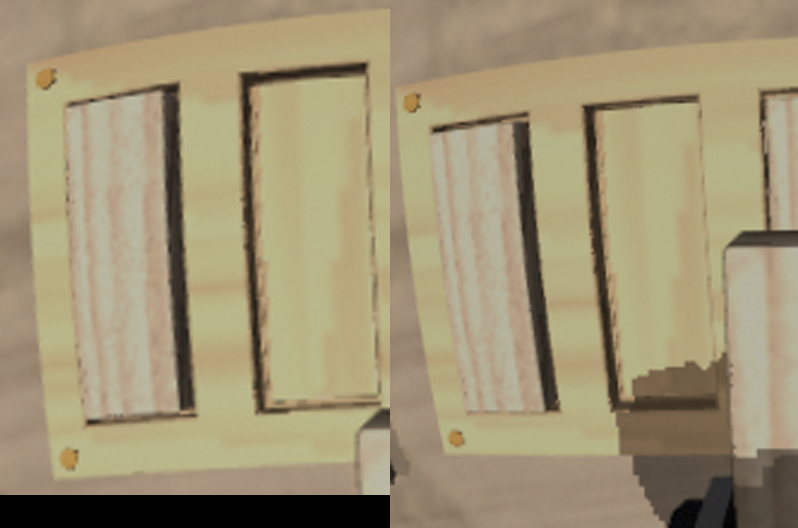

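Pocket mouth corners read from the crops, converted to full-picture pixels:
- **First view:** (230.3,24.3), (272.3,21.3), (277,134.3), (235.7,137.3)
- **Second view:** (210.8,84.2), (258.8,80.4), (266.7,210), (222.5,210.4)

The jig's left corners are (159.3,22), (168.3,159.3) in the first view and (132.9,76.7), (152,229.2) in the second. Next I work out the pocket pose and where the block sits in the jaws.

Run:
```python
from h import *
import pickle
c1=pickle.load(open("w3.pkl","rb"));c2=pickle.load(open("w4.pkl","rb"))
A=[(230.3,24.3),(272.3,21.3),(277,134.3),(235.7,137.3),(159.3,22),(168.3,159.3)];B=[(210.8,84.2),(258.8,80.4),(266.7,210),(222.5,210.4),(132.9,76.7),(152,229.2)]
T=np.array([tri([ray(c1,*p,True),ray(c2,*q,True)]) for p,q in zip(A,B)]);print(T.round(4).tolist(),T[:4].mean(0))
for c,L in((c1,A),(c2,B)):
    P=np.array([plane(c,*p,.022,True) for p in L]);print(P.round(4).tolist(),P[:4].mean(0).round(4))
    for i,j in((0,3),(1,2),(4,5)): d=P[i]-P[j];print(np.degrees(np.arctan2(d[1],d[0])).round(2),np.linalg.norm(d).round(4))
# held block near-top end in views 3,4 (block top about 3mm below TCP): expected far-end corners
for k,c,tz in((3,c1,.2339),(4,c2,.1843)):
    w=cv2.imread(f"pics/w{k}.png");f=200/np.tan(np.radians(c["vertical_fov"])/2)
    tx,ty=((.4473,.2129),(.5154,.2064))[k-3]
    for sy in(.02,-.02):
        X=np.array(c["R"])@np.array([tx+.06,ty+sy,tz-.003])+np.array(c["t"]);r=np.hypot(X[0],X[1]);th=np.arctan2(r,X[2]);print(k,(np.array([c["cx"],c["cy"]])+f*th*X[:2]/r).round(1))
b=cv2.imread("pics/w4.png")[120:360,240:400]
cv2.imwrite("pics/crop3.png",cv2.resize(b,(400,600),interpolation=cv2.INTER_CUBIC))
```

```text
[[0.6094, 0.3033, 0.026], [0.6103, 0.2585, 0.0216], [0.4862, 0.2547, 0.0237], [0.4835, 0.302, 0.019], [0.627, 0.3938, 0.019], [0.4627, 0.3859, 0.0261]] [0.5473542  0.27962116 0.0225923 ]
[[0.6105, 0.3046, 0.022], [0.6102, 0.2585, 0.022], [0.4859, 0.2548, 0.022], [0.4839, 0.3011, 0.022], [0.6261, 0.3922, 0.022], [0.4617, 0.3874, 0.022]] [0.5476 0.2797 0.022 ]
1.59 0.1267
1.69 0.1243
1.66 0.1645
[[0.6096, 0.3046, 0.022], [0.6103, 0.2583, 0.022], [0.4855, 0.2552, 0.022], [0.4847, 0.301, 0.022], [0.6266, 0.3918, 0.022], [0.4609, 0.3893, 0.022]] [0.5475 0.2798 0.022 ]
1.62 0.1249
1.45 0.1248
0.86 0.1658
3 [266.1 142.5]
3 [364.5 142.1]
4 [266.3 142. ]
4 [364.7 142. ]
```

View pics/crop3.png

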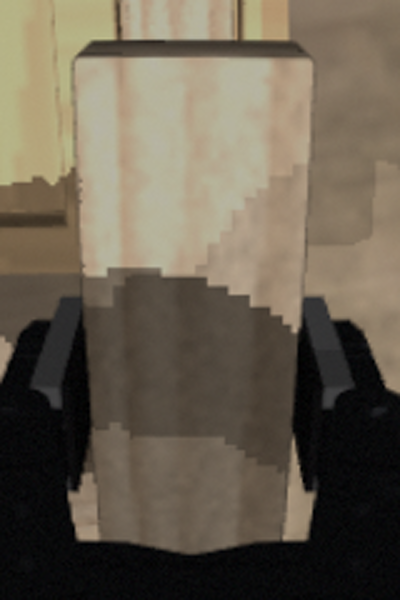

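The pocket measures at centre (0.5475, 0.280), top 22 mm, yaw about 1.6°. The held block's far corners at (270.4,143.2) and (364.8,143.2) show it centred in the jaws to about 1 mm. I'll move over the pocket at a safe height first.

play_rows:
  hand: [0.8,0.8,0.8,0.8,0.8,0.8,0.8,0.8,0.8,0.8,0.8,0.8]
  dp:
    - [0.03,0.08,0]
    - [0.06,0.16,0]
    - [0.1,0.22,-0.04]
    - [0.107,0.247,-0.1]
    - [0.107,0.247,-0.16]
    - [0.107,0.247,-0.22]
    - [0.107,0.247,-0.26]
    - [0.107,0.247,-0.28]
    - [0.107,0.247,-0.28]
    - [0.107,0.247,-0.28]
    - [0.107,0.247,-0.28]
    - [0.107,0.247,-0.28]
  roll: [0.01,0.02,0.035,0.035,0.035,0.035,0.035,0.035,0.035,0.035,0.035,0.035]

```text
clock: 8.77
ee_pos: [0.5487, 0.2804, 0.1006]
orientation: [[1.0, 0.027, 0.002], [0.027, -1.0, 0.001], [0.002, -0.001, -1.0]]
force: [0.2, -0.5, -0.6]
finger_gap: 0.0388
gripper_force: 51.0
```

Run:
```python
from h import *
c=bot.calibration("wrist");w=bot.capture("wrist");d=bot.capture("side")
s=bot.sense();print(s["clock"],np.round(s["ee_pos"],4),np.round(s["orientation"],4).tolist())
a=cv2.resize(w[0:400,180:460],(420,600),interpolation=3);b=cv2.resize(d[230:390,220:360],(380,434),interpolation=3)
cv2.imwrite("pics/crop4.png",np.hstack([a,cv2.copyMakeBorder(b,0,166,0,0,0)]))
```

```text
8.8667 [0.5485 0.2804 0.1003] [[0.9996, 0.0273, 0.0012], [0.0273, -0.9996, 0.0008], [0.0013, -0.0007, -1.0]]
```

View pics/crop4.png

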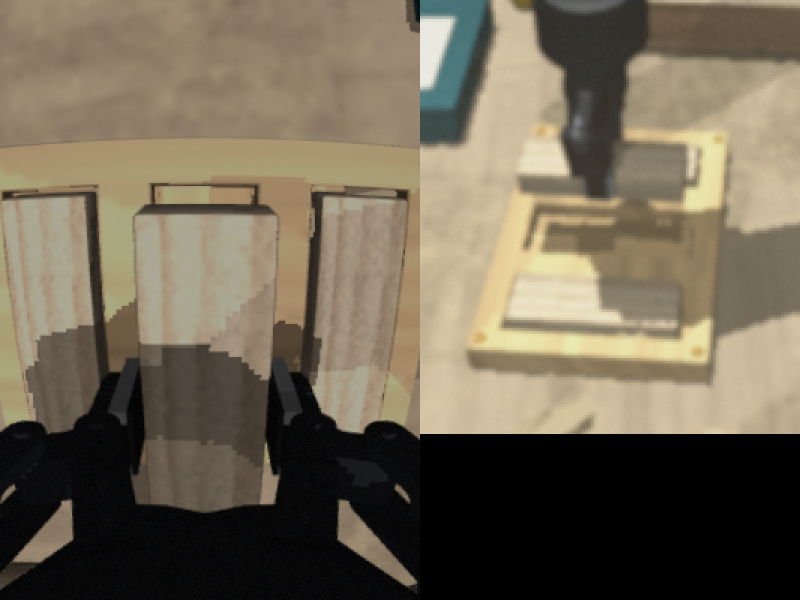

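The picture shows the block's far edge (134–277, centre 205) lined up with the pocket's far mouth edge (152–258, centre 205), and the sides parallel. Next I descend slowly to about 12 mm above the jig.

play_rows:
  hand: [0.8,0.8,0.8,0.8,0.8,0.8,0.8,0.8,0.8,0.8,0.8,0.8,0.8,0.8,0.8,0.8]
  dp:
    - [0,0,-0.02]
    - [0,0,-0.04]
    - [0,0,-0.06]
    - [0,0,-0.08]
    - [0,0,-0.1]
    - [0,0,-0.115]
    - [0,0,-0.125]
    - [0,0,-0.13]
    - [0,0,-0.13]
    - [0,0,-0.13]
    - [0,0,-0.13]
    - [0,0,-0.13]
    - [0,0,-0.13]
    - [0,0,-0.13]
    - [0,0,-0.13]
    - [0,0,-0.13]
  roll: [0,0,0,0,0,0,0,0,0,0,0,0,0,0,0,0]

```text
clock: 10.2
ee_pos: [0.548, 0.2802, 0.0605]
orientation: [[1.0, 0.027, 0.0], [0.027, -1.0, 0.0], [0.0, -0.0, -1.0]]
force: [-0.0, -0.5, 0.0]
finger_gap: 0.0388
gripper_force: 51.0
```

Run:
```python
from plant import bot
import numpy as np
s=bot.sense();print(np.round(s["ee_pos"],4),np.abs(s["joint_vel"]).max(),s["gripper_force"]);print(bot.hand_in())
```

```text
[0.548  0.2802 0.0605] 0.0015202164217484246 50.99661111831665
the job is handed in; nothing more can be done
None
```

The job is handed in, with no verdict shown: the arm is holding the spare still about 12 mm above the jig's empty middle pocket, level, lengthways and centred to about 1 mm by my measurements.

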